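# Vent the varnish jar in the supply drawer

## Task

Pull the supply drawer all the way open by its bar handle, then screw the cap of the tall amber varnish jar in the middle of it down (clockwise) until it bottoms out, and back it off a quarter turn so the jar can breathe. Finish while still gripping the cap, holding it still at that quarter turn with the drawer left open; leave the other things standing on the bench undisturbed.

Things in the scene. Friction and masses are not known exactly. Their poses are not given: they have to be found in the camera images.
- drawer (a joint): opening in m of the drawer of the low wooden supply cabinet (fixed to the bench, 260 deep, 340 wide, 140 mm high): 0 closed, 0.16 fully open at its stop. It slides straight out along the handle point's own -x and stays where it is left (friction about 3 N). The white drawer front is 334 mm wide, 18 mm thick, its upper edge 125 mm above the bench, lower than the cabinet's top
- drawer_handle (a point): middle of the drawer's level steel bar handle: bar 10 mm thick, 120 mm long along the point's own y, 105 mm above the bench, its centreline 45 mm in front of the drawer front (40 mm free gap behind it). The point's x axis points into the cabinet, z up; moves with the drawer. A loose 70 mm high tin stands on the rear half of the cabinet's top
- cap: round ribbed grey screw cap, 44 mm diameter, 24 mm high, on the narrow neck of the amber varnish jar (60 mm diameter) fixed mid-drawer; axis 143 mm behind the handle's bar, 80 mm in front of the cabinet's face when fully open. A black nib (3 mm high) on top points to the cap's +x rim. Origin: axis, underside (92 mm above the bench when bottomed), z up. Clear round it to 10 mm below its underside
- cap_top (a point): centre of the cap's top face, 24 mm above the cap's origin; turns with the cap
- cap_screw (a joint): rotation of the cap on its thread in rad: 0 = bottomed out against a firm stop, growing counter-clockwise seen from above (unscrewing), up to 3.6. It starts already caught on the thread, between 1.9 and 2.9. The cap rises 0.8 mm per rad; turning resistance is about 0.06 N m and it stays where it is left
- mug: white mug, 82 mm diameter, 95 mm high, on the bench to one side; origin under its centre; leave alone
- paint_bottle: black paint bottle, 72 mm diameter, 200 mm high, on the bench to one side; origin under its centre; leave alone
- brush_jar: glass jar of brushes, 72 mm diameter, 250 mm high with the brushes, on the bench to one side; origin under its centre; leave alone
- brush: paint brush 200 mm long lying on the bench along its own x; leave alone
- ink_pot: low black ink pot, 68 mm diameter, 35 mm high, on the bench; origin under its centre; leave alone
- eraser: rubber block 60 x 30 x 18 mm on the bench; origin under its centre; leave alone

How it is judged:
By the outcome, as a careful person would: the job done as asked, in the order asked, and still so for the second after the job is handed in, while the arm keeps its last pose, push and grip.
It also fails if it takes over 58 s, if anything falls off the work surface, if the arm or the gripper's body presses on something with over 40 N, if the wrist force passes 120 N, or if a joint passes its speed limit or range.

## Robot

A 6-joint arm with a two-finger parallel gripper is mounted at the origin on the work surface. World frame = base frame: x ahead of the robot, y to its left, z up, the work surface at z = 0. Lengths are in m, angles in degrees, forces in N, time in s.
With the tool pointing down it reaches from about 0.3 to 0.75 m from the base axis. Payload 8.5 kg.
Tool frame: the origin (TCP) lies between the finger pads, 19 mm behind the fingertips; this is the grasp point; z points along the fingers, y is the line along which they close (so a half turn about z gives the same grasp; the last joint's range is limited). The gripper opens to 85 mm and grips with 20 to 120 N. Pads are 22 mm wide; open, the fingers measure 114 mm over their backs; the gripper's body (76 mm by 85 mm) begins 54 mm behind the grasp point. The pads swing forward as they close: fully open they stand 13 mm farther back than shut.
Start: joints at [-80.174, 21.807, 74.336, -0, 83.858, -12.336], TCP at [0.207, -0.509, 0.25] pointing down, gripper open.
Joint ranges: [-178.18, 178.18], [-50.72, 133.34], [12.68, 142.11], [-81.47, 261.47], [9.98, 163.14], [-165.26, 165.26]. Speed limits (degrees/s): [136.94, 136.94, 180, 180, 180, 180].

## Interface

Orientations are given as a 3x3 rotation matrix whose columns are the frame's x, y, z axes.
In Python, from rig import env, viewer, recognise, pinpoint gives the robot as it stands.
- The arm moves only by the tool move_arm, never from a script. Its argument "plan" is text: rows parted by semicolons, each of 7 numbers parted by spaces: the shift along the tool's x, y, z in m, then the turn, a rotation vector about the tool's x, y, z in rad, then the finger opening in m, from 0 to 0.0854. A call has 1 to 12 rows; each row shifts and turns the commanded pose from where the row before left it, along the tool's axes as they then stand; what a row does not reach is not made up. A row lasts 1/8 s, in which the tool goes at most 62.5 mm and 10.7 degrees, less where a joint would pass 70% of its speed; a pose out of reach is approached as far as the arm can. A call is refused whole if a number of a shift passes 0.0625 or a number of a turn 0.188, either way. A call with a gripper value outside its range is refused whole. The fingers move at their own pace and stop on an object; "grip_force" is the grip in N (left out, the last holds). Time passes only in rows, so rows that do not move let the fingers close. It gives the time, the measured TCP pose, the force, the opening and the grip force at its end, in the units of the state.
- env.observe(): the state, without advancing time (a new reading comes with each control period).
- viewer.get_image(name): name is "scene" or "top"; returns (picture, depth): 420x560x3 uint8, red, green, blue; 420x560 float32, m along the optical axis (not along the pixel's ray), 0 where there is no reading.
- viewer.calibration(name): a dict with "fx", "fy", "cx", "cy" (pixels), "R" (3x3) and "t" (3): a world point X has camera coordinates R X + t. Camera axes: x right, y down, z forward; pixel columns grow to the right and rows downward; lengths in m; the calibration is good to about 2 mm. A picture is of the moment at which its call begins. calibration takes no time and is no camera call.
- env.close_job(): hands the job in; it is judged then, once.
Trained networks look in the newest picture that a camera, given by its name, has taken for a name from the list of things; names that differ only in an ending like _2 or _b are one class to them, and where a whole thing is asked for, a point or a joint stands for the part that bears it (a point fixed in the world has none). Each returns a list of dicts, best first, with "conf" (0 to 1); they miss things now and then, are a little off and sometimes report something else, mostly with a low value. They report only what shows in the picture. A call takes as long as a camera call.
- recognise(camera, name): "extent" ([centre column, centre row, width, height] in pixels, round what is visible of it).
- pinpoint(camera, name): "pixel" ([column, row] in pixels: a listed point, or the origin of a listed thing).
The state is a dict: "time_s": time; "q": joint angles; "qvel": joint speeds; "joint_efforts": joint torques, N m; "position": TCP position; "tool_rot": TCP orientation; "ft_force": force on the tool from outside, world axes, zero at the start; "wrist_torque": the same for the moment, N m; "grip_width": finger opening in m; "gripper_force": force on a finger pad.
Only numpy, scipy, OpenCV 4.12 (cv2) and the standard library are available. Lean on these libraries where they do the work, as an engineer would, in place of code of your own. Each camera call takes 0.05 s, during which the arm holds its last target. There are 200 camera calls.

## Working session

There is one attempt and no reset: what is moved stays moved. The work goes in short steps, Python scripts to look and compute and a tool call to move; the robot and the scene stay as the last step left them, time stands still between calls to the robot, and variables do not carry over. Pictures are saved under pics/ and viewed, at most 10 in all, crops included, and the job is handed in when it is done.

Besides the shell and the picture viewer there is one more tool, called after "Request:" as name(argument=value, ...) on one line, values as JSON. move_arm: Moves the arm, as the interface text tells. Its arguments: {"type":"object","properties":{"plan":{"type":"string"},"grip_force":{"type":"number"}},"required":["plan"]}

```bash
mkdir -p pics; cat > h.py <<'E'
import numpy as np, cv2
from rig import env, viewer, recognise, pinpoint
def world(cam,u,v,depth=None,z=None):
    c=viewer.calibration(cam);R=np.array(c["R"]);t=np.array(c["t"])
    r=np.array([(u-c["cx"])/c["fx"],(v-c["cy"])/c["fy"],1.])
    o=-R.T@t; d=R.T@r
    s=depth if depth is not None else (z-o[2])/d[2]
    return o+s*d
def proj(cam,X):
    c=viewer.calibration(cam);p=np.array(c["R"])@X+np.array(c["t"])
    return np.array([c["fx"]*p[0]/p[2]+c["cx"],c["fy"]*p[1]/p[2]+c["cy"]])
E
python3 - <<'E'
from h import *
for cam in("scene","top"):
    im,d=viewer.get_image(cam); cv2.imwrite(f"pics/{cam}0.png",im[:,:,::-1])
    np.savez(f"{cam}0.npz",im=im,d=d)
    for n in("drawer_handle","cap_top","cap"):
        for r in pinpoint(cam,n)[:2]:
            u,v=r["pixel"]; dd=d[int(v),int(u)]
            print(cam,n,r,world(cam,u,v,depth=dd).round(3))
    for n in("mug","paint_bottle","brush_jar","brush","ink_pot","eraser"):
        for r in pinpoint(cam,n)[:1]: print(cam,n,r,world(cam,*r["pixel"],z=0).round(3))
s=env.observe(); print(s)
E
```

```text
scene drawer_handle {'pixel': [240.4, 222.3], 'conf': 0.92} [ 0.585 -0.116  0.108]
scene mug {'pixel': [399.6, 202.1], 'conf': 0.74} [0.413 0.532 0.   ]
scene paint_bottle {'pixel': [393.1, 229.1], 'conf': 0.78} [0.574 0.448 0.   ]
scene brush_jar {'pixel': [143.5, 254.7], 'conf': 0.97} [ 0.58  -0.467  0.   ]
scene brush {'pixel': [147.6, 215.9], 'conf': 0.8} [ 0.351 -0.482  0.   ]
scene ink_pot {'pixel': [340.8, 193.6], 'conf': 0.74} [0.317 0.311 0.   ]
scene eraser {'pixel': [197.2, 200.6], 'conf': 0.59} [ 0.276 -0.289  0.   ]
top drawer_handle {'pixel': [324.2, 194.6], 'conf': 0.95} [ 0.597 -0.137  0.004]
top paint_bottle {'pixel': [150.3, 196.1], 'conf': 0.72} [0.581 0.435 0.   ]
top brush_jar {'pixel': [423.7, 207.3], 'conf': 0.87} [ 0.562 -0.468  0.   ]
top brush {'pixel': [433.1, 273.9], 'conf': 0.76} [ 0.344 -0.497  0.   ]
top ink_pot {'pixel': [179.5, 282.6], 'conf': 0.56} [0.301 0.329 0.   ]
top eraser {'pixel': [367.2, 294.8], 'conf': 0.69} [ 0.273 -0.281  0.   ]
{'time_s': 1.0, 'q': array([-8.01747029e+01,  2.18067291e+01,  7.43355938e+01,  1.48178108e-03,
        8.38578184e+01, -1.23345740e+01]), 'qvel': array([-0.03844821,  0.02415679,  0.08382951, -0.02192819,  0.04165972,
       -0.08123376]), 'joint_efforts': array([ 5.47059208e-04, -4.48329592e+01, -2.31464410e+01, -1.27628527e-05,
        4.85515466e-04, -2.01679944e-05]), 'position': array([ 0.20746738, -0.50935259,  0.25002253]), 'tool_rot': array([[ 9.26136034e-01,  3.77189669e-01,  2.49158428e-05],
       [ 3.77189669e-01, -9.26136034e-01,  6.81593992e-06],
       [ 2.56463620e-05,  3.08551093e-06, -1.00000000e+00]]), 'ft_force': array([-0.45097235, -0.08648029, -0.3171401 ]), 'wrist_torque': array([ 0.01112274, -0.00369387,  0.00940233]), 'gripper_force': 0.0, 'grip_width': 0.08521753385208243}
```

View pics/scene0.png

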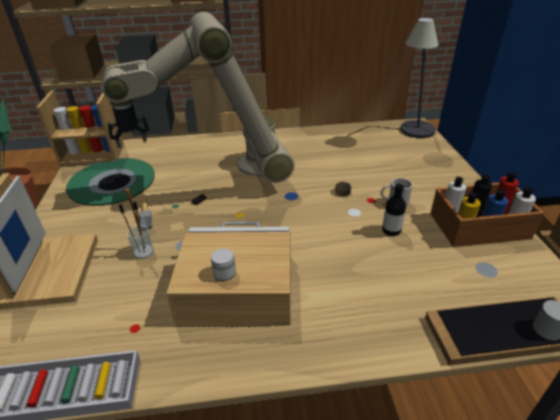

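View pics/top0.png

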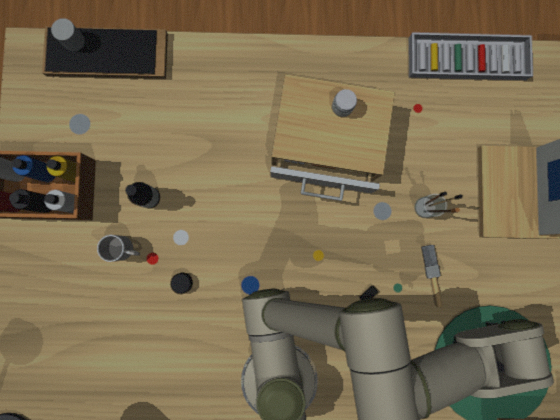

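The scene view shows the cabinet (front toward the robot, handle near 240,222) with the tin on its rear. In the top view the bar handle runs from about (303,192) to (343,199). The brush jar is at (430,205) and the cabinet is yawed about 10°.

```bash
python3 - <<'E'
from h import *
for cam in("top","scene"):
    f=np.load(f"{cam}0.npz");d=f["d"];im=f["im"]
    vv,uu=np.mgrid[0:420,0:560]
    c=viewer.calibration(cam);R=np.array(c["R"]);t=np.array(c["t"])
    P=np.stack([(uu-c["cx"])/c["fx"]*d,(vv-c["cy"])/c["fy"]*d,d],-1)
    W=(P-t)@R
    m=(d>0)&(abs(W[...,2]-.14)<.006)&(W[...,0]>.5)&(W[...,0]<1.05)&(W[...,1]>-.45)&(W[...,1]<.2)
    k=(cv2.connectedComponentsWithStats(m.astype(np.uint8)))
    i=1+np.argmax(k[2][1:,4]); m=k[1]==i
    r=cv2.minAreaRect((W[m][:,:2]*1000).astype(np.float32)); print(cam,"top rect",r,"\n",cv2.boxPoints(r).round(0))
    a=(d>0)&(abs(W[...,2]-.105)<.012)&(W[...,0]>.45)&(W[...,0]<.68)&(W[...,1]>-.3)&(W[...,1]<.1)
    Q=W[a]; print("handle-ish",len(Q)); print(Q[::max(1,len(Q)//25)].round(3).tolist())
    b=(d>0)&(abs(W[...,2]-.125)<.004)&(W[...,0]>.45)&(W[...,0]<.75)&(W[...,1]>-.35)&(W[...,1]<.15)
    Q=W[b]; print("front edge",cv2.minAreaRect((Q[:,:2]*1000).astype(np.float32)))
print("handle z", world("top",324.2,194.6,z=.105), world("scene",240.4,222.3,z=.105))
for p in((303,192),(343,199)): print(world("top",*p,z=.105))
f=np.load("top0.npz")["im"][140:220,250:410]; cv2.imwrite("pics/crop1.png",cv2.resize(f[:,:,::-1],None,fx=5,fy=5,interpolation=cv2.INTER_CUBIC))
E
```

```text
top top rect ((797.7527465820312, -145.81906127929688), (340.1854248046875, 262.0992736816406), 82.04073333740234) 
 [[ 644. -296.]
 [ 904. -332.]
 [ 951.    4.]
 [ 692.   41.]]
handle-ish 362
[[0.65, 0.043, 0.099], [0.645, 0.011, 0.095], [0.64, -0.016, 0.105], [0.639, -0.032, 0.098], [0.634, -0.062, 0.109], [0.631, -0.082, 0.095], [0.628, -0.107, 0.095], [0.625, -0.134, 0.102], [0.615, -0.059, 0.114], [0.615, -0.179, 0.111], [0.615, -0.2, 0.095], [0.611, -0.223, 0.101], [0.608, -0.245, 0.103], [0.606, -0.261, 0.101], [0.603, -0.274, 0.096], [0.591, -0.06, 0.109], [0.589, -0.072, 0.105], [0.585, -0.066, 0.109], [0.586, -0.108, 0.112], [0.583, -0.097, 0.105], [0.584, -0.178, 0.114], [0.58, -0.13, 0.109], [0.577, -0.121, 0.109], [0.578, -0.164, 0.11], [0.574, -0.151, 0.111], [0.572, -0.158, 0.11]]
front edge ((647.9526977539062, -124.07916259765625), (338.7855529785156, 46.290103912353516), 81.9284439086914)
scene top rect ((801.2926635742188, -147.25759887695312), (338.5657043457031, 266.4896240234375), 81.59923553466797) 
 [[ 645. -295.]
 [ 908. -334.]
 [ 958.    1.]
 [ 694.   40.]]

[... 227 characters left out ...]
 [0.583, -0.152, 0.108], [0.584, -0.135, 0.107], [0.586, -0.117, 0.106], [0.592, -0.1, 0.109], [0.592, -0.083, 0.107], [0.596, -0.066, 0.108], [0.589, -0.179, 0.112], [0.575, -0.163, 0.099], [0.584, -0.145, 0.104], [0.588, -0.128, 0.105], [0.586, -0.111, 0.101], [0.592, -0.094, 0.104], [0.596, -0.077, 0.105], [0.599, -0.06, 0.106], [0.586, -0.173, 0.104], [0.6, -0.176, 0.111], [0.64, -0.132, 0.117], [0.658, -0.007, 0.116]]
front edge ((639.0426025390625, -123.99180603027344), (330.096923828125, 25.089052200317383), 81.54962921142578)
handle z [ 0.58499531 -0.12510136  0.105     ] [ 0.58073004 -0.11590338  0.105     ]
[ 0.59169169 -0.05989421  0.105     ]
[ 0.5725927  -0.18297603  0.105     ]
```

View pics/crop1.png

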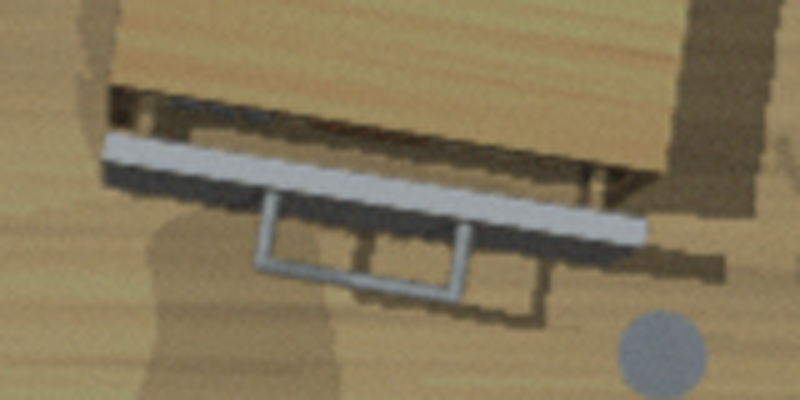

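The crop shows the drawer already about 20 mm open. The bar is parallel to the front, centred near (0.584, -0.119), with the cabinet yawed about -8°. These agree with the given dimensions, so I'm moving over the handle.

Request:
move_arm(plan="0.045 -0.02 0 0 0 0 0.085;0.045 -0.02 0 0 0 0 0.06;0.045 -0.02 0 0 0 0 0.04;0.045 -0.02 0 0 0 0 0.04;0.045 -0.02 0 0 0 0 0.04;0.045 -0.02 0 0 0 0 0.04;0.045 -0.02 0 0 0 0 0.04;0.045 -0.02 0 0 0 0 0.04;0.045 -0.02 0 0 0 0 0.04;0.045 -0.02 0 0 0 0 0.04;0.045 -0.02 0 0 0 0 0.04;0 0 0 0 0 0 0.04", grip_force=40)

```text
time_s: 2.5
position: [0.5843, -0.1165, 0.2495]
tool_rot: [[0.925, 0.381, -0.0], [0.381, -0.925, 0.0], [0.0, -0.0, -1.0]]
ft_force: [-1.2, -0.3, -0.7]
grip_width: 0.0401
gripper_force: 0.0
```

Request:
move_arm(plan="0 0 0 0 0 -0.175 0.04;0 0 0 0 0 -0.175 0.04;0 0 0 0 0 -0.175 0.04;0 0 0 0 0 -0.175 0.04;0 0 0 0 0 -0.175 0.04;0 0 0 0 0 -0.175 0.04;0 0 0 0 0 0 0.04;0 0 0 0 0 0 0.04")

```text
time_s: 3.5
position: [0.5826, -0.1193, 0.2501]
tool_rot: [[0.138, 0.99, -0.0], [0.99, -0.138, -0.0], [-0.0, -0.0, -1.0]]
ft_force: [-0.3, -0.7, -0.1]
grip_width: 0.0399
gripper_force: 0.0
```

Request:
move_arm(plan="0 0 0.03 0 0 0 0.04;0 0 0.03 0 0 0 0.04;0 0 0.03 0 0 0 0.04;0 0 0.03 0 0 0 0.04;0 0 0.022 0 0 0 0.04;0 0 0 0 0 0 0.04;0 0 0 0 0 0 0.0;0 0 0 0 0 0 0.0;0 0 0 0 0 0 0.0;0 0 0 0 0 0 0.0")

```text
time_s: 4.75
position: [0.5833, -0.1191, 0.1093]
tool_rot: [[0.134, 0.991, 0.002], [0.991, -0.134, -0.001], [-0.001, 0.002, -1.0]]
ft_force: [-2.2, 0.3, 7.3]
grip_width: 0.0085
gripper_force: 39.3
```

Request:
move_arm(plan="0 -0.006 0 0 0 0 0;0 -0.012 0 0 0 0 0;0 -0.012 0 0 0 0 0;0 -0.012 0 0 0 0 0;0 -0.012 0 0 0 0 0;0 -0.012 0 0 0 0 0;0 -0.012 0 0 0 0 0;0 -0.012 0 0 0 0 0;0 -0.012 0 0 0 0 0;0 -0.012 0 0 0 0 0;0 -0.008 0 0 0 0 0;0 0 0 0 0 0 0")

```text
time_s: 6.25
position: [0.4616, -0.102, 0.1092]
tool_rot: [[0.134, 0.991, 0.001], [0.991, -0.134, 0.0], [0.001, 0.001, -1.0]]
ft_force: [-2.4, 5.6, 12.9]
grip_width: 0.0082
gripper_force: 40.6
```

Request:
move_arm(plan="0 -0.004 0 0 0 0 0;0 -0.004 0 0 0 0 0;0 -0.003 0 0 0 0 0;0 -0.003 0 0 0 0 0;0 0 0 0 0 0 0;0 0 0 0 0 0 0")

```text
time_s: 7.0
position: [0.4502, -0.1004, 0.1093]
tool_rot: [[0.134, 0.991, 0.007], [0.991, -0.134, -0.0], [0.001, 0.007, -1.0]]
ft_force: [9.3, 6.5, 6.0]
grip_width: 0.0084
gripper_force: 40.0
```

Request:
move_arm(plan="0 -0.002 0 0 0 0 0;0 -0.002 0 0 0 0 0;0 0 0 0 0 0 0;0 0 0 0 0 0 0")

```text
time_s: 7.5
position: [0.45, -0.1004, 0.1094]
tool_rot: [[0.135, 0.991, 0.016], [0.991, -0.135, -0.001], [0.001, 0.016, -1.0]]
ft_force: [30.0, 9.6, -8.5]
grip_width: 0.008
gripper_force: 39.1
```

Request:
move_arm(plan="0 0.003 0 0 0 0 0;0 0.0015 0 0 0 0 0;0 0 0 0 0 0 0.04;0 0 0 0 0 0 0.04;0 0 0 0 0 0 0.04;0 0 -0.03 0 0 0 0.04;0 0 -0.04 0 0 0 0.04;0 0 -0.04 0 0 0 0.04;0 0 -0.04 0 0 0 0.06;0 0 0 0 0 0 0.085;0 0 0 0 0 0 0.085")

```text
time_s: 8.88
position: [0.4481, -0.1006, 0.2571]
tool_rot: [[0.134, 0.991, -0.001], [0.991, -0.134, 0.001], [0.0, -0.002, -1.0]]
ft_force: [-1.3, 0.4, -0.9]
grip_width: 0.0848
gripper_force: 0.0
```

```bash
python3 - <<'E'
from h import *
for cam in("top","scene"):
    im,d=viewer.get_image(cam); cv2.imwrite(f"pics/{cam}1.png",im[:,:,::-1]); np.savez(f"{cam}1.npz",im=im,d=d)
    for n,z in(("drawer_handle",.105),("cap_top",.118),("cap",.094)):
        for r in pinpoint(cam,n)[:2]:
            u,v=r["pixel"]; print(cam,n,r,world(cam,u,v,z=z).round(4), "depthpt",world(cam,u,v,depth=d[int(v),int(u)]).round(3))
    if cam=="top": u,v=proj(cam,np.array([.589,-.116,.11])).astype(int); print(u,v); c=im[v-50:v+50,u-66:u+66]; cv2.imwrite("pics/crop2.png",cv2.resize(c[:,:,::-1],None,fx=6,fy=6,interpolation=cv2.INTER_CUBIC))
print(env.observe()["position"],env.observe()["q"])
E
```

```text
top cap_top {'pixel': [319.3, 193.3], 'conf': 0.45} [ 0.5871 -0.1086  0.118 ] depthpt [ 0.587 -0.108  0.12 ]
top cap {'pixel': [320.1, 195.3], 'conf': 0.47} [ 0.5839 -0.1137  0.094 ] depthpt [ 0.582 -0.112  0.114]
321 193
scene drawer_handle {'pixel': [243.1, 198.2], 'conf': 0.6} [ 0.4374 -0.099   0.105 ] depthpt [ 0.288 -0.099  0.   ]
scene drawer_handle {'pixel': [202.8, 200.9], 'conf': 0.32} [ 0.4318 -0.2486  0.105 ] depthpt [ 0.288 -0.265  0.004]
scene cap_top {'pixel': [238.0, 226.3], 'conf': 0.57} [ 0.6177 -0.1247  0.118 ] depthpt [ 0.613 -0.125  0.115]
scene cap {'pixel': [240.4, 229.1], 'conf': 0.72} [ 0.6043 -0.1179  0.094 ] depthpt [ 0.615 -0.118  0.103]
[ 0.44857991 -0.10075817  0.25769247] [-2.74672318e+01  1.23705905e+01  8.69121369e+01  8.19584649e-04
  8.07578490e+01 -1.97885404e+01]
```

View pics/crop2.png

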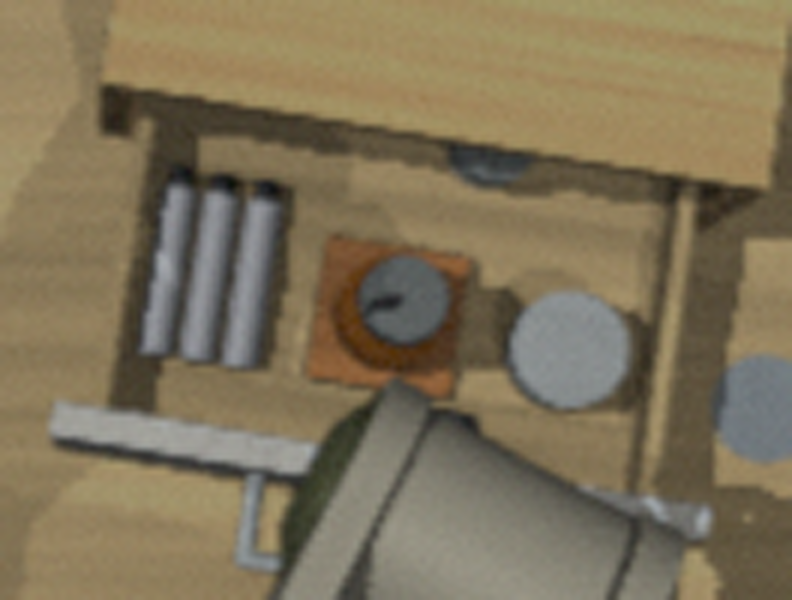

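The crop shows the drawer open. The grey cap is centred at crop (404,299), about pixel (322.3,192.8), with its nib pointing toward +y. Another pot is to its right at crop (570,350). Next I fit the cap centre and check the neighbour heights.

```bash
python3 - <<'E'
from h import *
print(world("top",322.3,192.8,z=.118).round(4))
for cam in("top","scene"):
    f=np.load(f"{cam}1.npz");d=f["d"]
    vv,uu=np.mgrid[0:420,0:560]
    c=viewer.calibration(cam);R=np.array(c["R"]);t=np.array(c["t"])
    W=(np.stack([(uu-c["cx"])/c["fx"]*d,(vv-c["cy"])/c["fy"]*d,d],-1)-t)@R
    r=np.hypot(W[...,0]-.59,W[...,1]+.118)
    m=(r<.04)&(W[...,2]>.108)&(W[...,2]<.13); Q=W[m]
    print(cam,m.sum(),cv2.minEnclosingCircle((Q[:,:2]*1000).astype(np.float32)),Q.mean(0).round(4),np.median(Q[:,2]))
    m=(r>.035)&(r<.075)&(W[...,2]<.2)&(d>0); print("ring max z",np.percentile(W[m][:,2],[50,90,97,99.5]).round(3))
    k=np.hypot(W[...,0]-.562,W[...,1]+.2)<.02
    print("pot z",np.median(W[k][:,2]))
E
```

```text
[ 0.5888 -0.1177  0.118 ]
top 170 ((588.9224243164062, -115.78080749511719), 23.154510498046875) [ 0.5893 -0.1157  0.1179] 0.11772784830121513
ring max z [0.029 0.042 0.061 0.068]
pot z 0.06504416693537814
scene 107 ((595.3841552734375, -114.9464111328125), 24.66904067993164) [ 0.5968 -0.1168  0.1165] 0.11664562245378517
ring max z [0.031 0.117 0.121 0.123]
pot z 0.0652982173440426
```

Request:
move_arm(plan="0.0009 0.0355 0 0 0 0 0.085;0.0009 0.0355 0 0 0 0 0.085;0.0009 0.0355 0 0 0 0 0.085;0 0.036 0 0 0 0 0.085;0 0 0 0 0 -0.185 0.085;0 0 0 0 0 -0.185 0.085;0 0 0 0 0 -0.185 0.085;0 0 0 0 0 -0.185 0.085;0 0 0 0 0 -0.185 0.085;0 0 0 0 0 -0.185 0.085;0 0 0 0 0 -0.185 0.085;0 0 0 0 0 0 0.085")

```text
time_s: 10.78
position: [0.5902, -0.1171, 0.2578]
tool_rot: [[-0.917, 0.4, -0.0], [0.4, 0.917, 0.0], [0.0, -0.0, -1.0]]
ft_force: [0.5, 0.4, 0.0]
grip_width: 0.0846
gripper_force: 0.0
```

Request:
move_arm(plan="0 0 0.04 0 0 0 0.08;0 0 0.04 0 0 0 0.075;0 0 0 0 0 0 0.07;0 0 0 0 0 0 0.07")

```text
time_s: 11.28
position: [0.5909, -0.1174, 0.1797]
tool_rot: [[-0.916, 0.4, 0.002], [0.4, 0.916, -0.001], [-0.002, 0.0, -1.0]]
ft_force: [0.9, 0.7, 0.6]
grip_width: 0.0698
gripper_force: 0.0
```

Request:
move_arm(plan="0 0 0.02 0 0 0 0.07;0 0 0.02 0 0 0 0.07;0 0 0.02 0 0 0 0.07;0 0 0.0125 0 0 0 0.07;0 0 0 0 0 0 0.05;0 0 0 0 0 0 0.04;0 0 0 0 0 0 0.03;0 0 0 0 0 0 0.03;0 0 0 0 0 0 0.03;0 0 0 0 0 0 0.03", grip_force=25)

```text
time_s: 12.52
position: [0.5907, -0.1173, 0.1066]
tool_rot: [[-0.917, 0.398, 0.002], [0.398, 0.917, -0.001], [-0.002, 0.0, -1.0]]
ft_force: [-0.8, 1.1, 7.5]
grip_width: 0.0434
gripper_force: 26.2
```

```bash
python3 - <<'E'
from h import *
s=env.observe(); print({k:np.round(s[k],3) for k in("q","ft_force","wrist_torque","position")})
im,d=viewer.get_image("top"); c=im[140:240,255:388]; cv2.imwrite("pics/crop3.png",cv2.resize(c[:,:,::-1],None,fx=6,fy=6,interpolation=cv2.INTER_CUBIC))
E
```

```text
{'q': array([-2.2482e+01,  3.4471e+01,  7.7653e+01,  8.0000e-03,  6.7752e+01,
       -8.9003e+01]), 'ft_force': array([-0.817,  1.067,  7.466]), 'wrist_torque': array([ 0.189,  0.003, -0.018]), 'position': array([ 0.591, -0.117,  0.107])}
```

Request:
move_arm(plan="0 0 0.0001 0 0 0.12 0.03;0 0 0.0001 0 0 0.12 0.03;0 0 0.0001 0 0 0.12 0.03;0 0 0.0001 0 0 0.12 0.03;0 0 0.0001 0 0 0.12 0.03;0 0 0.0001 0 0 0.12 0.03;0 0 0.0001 0 0 0.12 0.03;0 0 0.0001 0 0 0.12 0.03;0 0 0.0001 0 0 0.12 0.03;0 0 0.0001 0 0 0.12 0.03;0 0 0.0001 0 0 0.12 0.03;0 0 0 0 0 0 0.03", grip_force=40)

```text
time_s: 14.08
position: [0.5924, -0.1164, 0.1057]
tool_rot: [[0.159, 0.987, 0.006], [0.987, -0.159, 0.0], [0.001, 0.006, -1.0]]
ft_force: [9.7, 6.3, 2.7]
grip_width: 0.0435
gripper_force: 40.1
```

```bash
cat > s.py <<'E'
from h import *
s=env.observe(); print({k:np.round(s[k],3) for k in("q","ft_force","wrist_torque","position")})
R=s["tool_rot"]; print("yaw",np.degrees(np.arctan2(R[1,0],R[0,0])))
E
python3 s.py
```

```text
{'q': array([-22.405,  34.571,  77.627,   0.177,  67.474, -13.295]), 'ft_force': array([9.668, 6.331, 2.691]), 'wrist_torque': array([ 0.965, -1.349, -0.003]), 'position': array([ 0.592, -0.116,  0.106])}
yaw 80.82300157205422
```

Request:
move_arm(plan="0.0012 0.0016 0 0 0 0 0.03;0 0 0 0 0 0 0.03;0 0 0.0001 0 0 0.08 0.03;0 0 0.0001 0 0 0.08 0.03;0 0 0 0 0 0.08 0.03;0 0 0.0001 0 0 0.08 0.03;0 0 0.0001 0 0 0.08 0.03;0 0 0 0 0 0.08 0.03;0 0 0 0 0 0 0.03")

```text
time_s: 15.2
position: [0.5933, -0.1166, 0.1052]
tool_rot: [[0.596, 0.803, 0.004], [0.803, -0.596, -0.001], [0.001, 0.004, -1.0]]
ft_force: [4.0, 1.0, 5.4]
grip_width: 0.0431
gripper_force: 40.4
```

```bash
python3 s.py
```

```text
{'q': array([-2.2331e+01,  3.4715e+01,  7.7414e+01,  2.5000e-02,  6.7625e+01,
        1.4264e+01]), 'ft_force': array([3.99 , 1.039, 5.441]), 'wrist_torque': array([ 0.066, -0.606, -0.083]), 'position': array([ 0.593, -0.117,  0.105])}
yaw 53.39556907610612
```

Request:
move_arm(plan="0 0 0.0001 0 0 0.05 0.03;0 0 0 0 0 0.05 0.03;0 0 0.0001 0 0 0.05 0.03;0 0 0 0 0 0.05 0.03;0 0 0 0 0 0 0.03")

```text
time_s: 15.82
position: [0.5935, -0.1168, 0.1051]
tool_rot: [[0.743, 0.67, 0.005], [0.67, -0.743, -0.002], [0.002, 0.005, -1.0]]
ft_force: [5.0, -1.6, 6.2]
grip_width: 0.043
gripper_force: 40.3
```

```bash
python3 s.py
```

```text
{'q': array([-2.2329e+01,  3.4732e+01,  7.7404e+01, -6.0000e-03,  6.7572e+01,
        2.5635e+01]), 'ft_force': array([ 4.956, -1.622,  6.203]), 'wrist_torque': array([-0.099, -0.729,  0.526]), 'position': array([ 0.593, -0.117,  0.105])}
yaw 42.03825699580489
```

Request:
move_arm(plan="0 0 0.0001 0 0 0.05 0.03;0 0 0 0 0 0.05 0.03;0 0 0.0001 0 0 0.05 0.03;0 0 0 0 0 0.05 0.03;0 0 0 0 0 0 0.03")

```text
time_s: 16.45
position: [0.5937, -0.117, 0.1049]
tool_rot: [[0.861, 0.509, 0.005], [0.509, -0.861, -0.003], [0.003, 0.005, -1.0]]
ft_force: [6.8, -1.3, 3.8]
grip_width: 0.0427
gripper_force: 40.5
```

```bash
python3 s.py
```

```text
{'q': array([-2.2333e+01,  3.4757e+01,  7.7398e+01, -2.5000e-02,  6.7509e+01,
        3.7081e+01]), 'ft_force': array([ 6.797, -1.301,  3.847]), 'wrist_torque': array([-0.302, -0.975,  0.743]), 'position': array([ 0.594, -0.117,  0.105])}
yaw 30.596868694316893
```

The z-torque has jumped from about 0 to 0.7 N·m, so the stop seems reached, possibly with pad slip. I'll back off a little and feel for it again.

Request:
move_arm(plan="0 0 0 0 0 -0.03 0.03;0 0 0 0 0 0 0.03")

```text
time_s: 16.7
position: [0.5937, -0.117, 0.1049]
tool_rot: [[0.845, 0.534, 0.005], [0.534, -0.845, -0.002], [0.003, 0.005, -1.0]]
ft_force: [4.9, -1.6, 5.1]
grip_width: 0.0432
gripper_force: 40.5
```

```bash
python3 s.py
```

```text
{'q': array([-2.2342e+01,  3.4753e+01,  7.7401e+01,  3.0000e-03,  6.7515e+01,
        3.5368e+01]), 'ft_force': array([ 4.924, -1.601,  5.104]), 'wrist_torque': array([-0.224, -0.948,  0.172]), 'position': array([ 0.594, -0.117,  0.105])}
yaw 32.28864582943999
```

Request:
move_arm(plan="0 0 0 0 0 -0.06 0.03;0 0 0 0 0 -0.06 0.03;0 0 0 0 0 0 0.03")

```text
time_s: 17.08
position: [0.5936, -0.1168, 0.105]
tool_rot: [[0.775, 0.632, 0.005], [0.632, -0.775, -0.002], [0.003, 0.005, -1.0]]
ft_force: [5.8, -1.2, 5.6]
grip_width: 0.0429
gripper_force: 40.6
```

```bash
python3 s.py
```

```text
{'q': array([-2.2336e+01,  3.4744e+01,  7.7409e+01,  1.8000e-02,  6.7538e+01,
        2.8484e+01]), 'ft_force': array([ 5.829, -1.225,  5.632]), 'wrist_torque': array([-0.097, -0.797,  0.05 ]), 'position': array([ 0.594, -0.117,  0.105])}
yaw 39.1730194339805
```

Request:
move_arm(plan="0 0 0 0 0 0.06 0.03;0 0 0 0 0 0.03 0.03;0 0 0 0 0 0 0.03")

```text
time_s: 17.45
position: [0.5937, -0.1169, 0.1049]
tool_rot: [[0.83, 0.558, 0.005], [0.558, -0.83, -0.002], [0.003, 0.005, -1.0]]
ft_force: [5.5, -1.5, 4.6]
grip_width: 0.043
gripper_force: 40.6
```

```bash
python3 s.py
```

```text
{'q': array([-2.2344e+01,  3.4754e+01,  7.7404e+01,  1.2000e-02,  6.7519e+01,
        3.3703e+01]), 'ft_force': array([ 5.484, -1.502,  4.605]), 'wrist_torque': array([-0.202, -0.93 , -0.052]), 'position': array([ 0.594, -0.117,  0.105])}
yaw 33.9491447977047
```

Request:
move_arm(plan="0 0 0 0 0 0.05 0.03;0 0 0 0 0 0 0.03")

```text
time_s: 17.7
position: [0.5938, -0.117, 0.1049]
tool_rot: [[0.856, 0.517, 0.005], [0.517, -0.856, -0.002], [0.003, 0.005, -1.0]]
ft_force: [5.8, -2.1, 4.5]
grip_width: 0.043
gripper_force: 40.5
```

```bash
python3 s.py
```

```text
{'q': array([-2.2337e+01,  3.4756e+01,  7.7397e+01, -1.2000e-02,  6.7510e+01,
        3.6526e+01]), 'ft_force': array([ 5.765, -2.082,  4.538]), 'wrist_torque': array([-0.253, -0.946,  0.564]), 'position': array([ 0.594, -0.117,  0.105])}
yaw 31.14227555816485
```

The stop is confirmed: torque is zero below tool yaw of about 32.7° and rises at about 0.34 N·m/deg past it. Backing off 1.60 rad takes the yaw to about 122.8°.

Request:
move_arm(plan="0.0009 0.0005 0 0 0 -0.05 0.03;0 0 -0.0001 0 0 -0.1 0.03;0 0 -0.0001 0 0 -0.1 0.03;0 0 -0.0001 0 0 -0.1 0.03;0 0 -0.0001 0 0 -0.1 0.03;0 0 -0.0001 0 0 -0.1 0.03;0 0 0 0 0 -0.1 0.03;0 0 -0.0001 0 0 -0.1 0.03;0 0 -0.0001 0 0 -0.1 0.03;0 0 0 0 0 0 0.03")

```text
time_s: 18.95
position: [0.5929, -0.1162, 0.1055]
tool_rot: [[0.176, 0.984, 0.001], [0.984, -0.176, -0.0], [-0.0, 0.001, -1.0]]
ft_force: [-3.2, 1.3, 10.0]
grip_width: 0.0428
gripper_force: 41.0
```

```bash
python3 s.py
```

```text
{'q': array([-2.2298e+01,  3.4742e+01,  7.7315e+01, -1.5000e-02,  6.7904e+01,
       -1.2180e+01]), 'ft_force': array([-3.209,  1.313, 10.04 ]), 'wrist_torque': array([0.118, 0.446, 0.051]), 'position': array([ 0.593, -0.116,  0.105])}
yaw 79.88761939329203
```

Request:
move_arm(plan="0 0 -0.0001 0 0 -0.1 0.03;0 0 -0.0001 0 0 -0.1 0.03;0 0 -0.0001 0 0 -0.1 0.03;0 0 0 0 0 -0.1 0.03;0 0 -0.0001 0 0 -0.1 0.03;0 0 -0.0001 0 0 -0.1 0.03;0 0 -0.0001 0 0 -0.1 0.03;0 0 0 0 0 -0.05 0.03;0 0 0 0 0 0 0.03;0 0 0 0 0 0 0.03")

```text
time_s: 20.2
position: [0.5929, -0.1166, 0.1061]
tool_rot: [[-0.542, 0.841, 0.001], [0.841, 0.542, -0.001], [-0.001, -0.0, -1.0]]
ft_force: [-2.9, -0.7, 9.0]
grip_width: 0.0429
gripper_force: 40.9
```

```bash
python3 s.py; python3 - <<'E'
from h import *
im,d=viewer.get_image("top"); a=cv2.resize(im[140:240,255:388],None,fx=4,fy=4,interpolation=cv2.INTER_CUBIC)
im,d=viewer.get_image("scene"); b=cv2.resize(im[160:300,150:310],None,fx=2.5,fy=2.857,interpolation=cv2.INTER_CUBIC)[:400,:268]
cv2.imwrite("pics/end.png",np.hstack([a,b])[:,:,::-1])
E
```

```text
{'q': array([-2.2317e+01,  3.4704e+01,  7.7271e+01, -5.6000e-02,  6.7970e+01,
       -5.5091e+01]), 'ft_force': array([-2.864, -0.692,  8.959]), 'wrist_torque': array([-0.12 ,  0.476,  0.067]), 'position': array([ 0.593, -0.117,  0.106])}
yaw 122.795008263953
```

View pics/end.png

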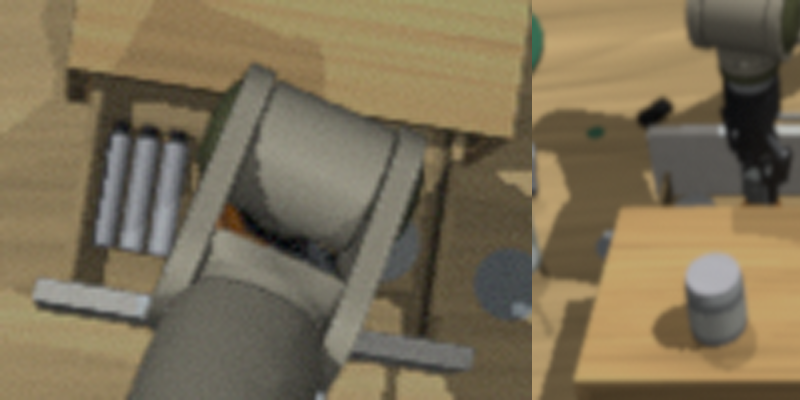

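The picture shows the gripper still on the cap, the drawer out, and the tin standing. The tool is pushing the drawer inward by about 3 N, so I'll bias it gently outward.

Request:
move_arm(plan="0.0006 -0.0008 0 0 0 0 0.03;0.0006 -0.0007 0 0 0 0 0.03;0.0004 -0.0005 0 0 0 0 0.03;0 0 0 0 0 0 0.03;0 0 0 0 0 0 0.03")

```text
time_s: 20.92
position: [0.5914, -0.1164, 0.1061]
tool_rot: [[-0.542, 0.841, 0.003], [0.841, 0.542, -0.001], [-0.003, 0.002, -1.0]]
ft_force: [2.5, -0.3, 7.5]
grip_width: 0.0428
gripper_force: 40.7
```

```bash
python3 s.py
```

```text
{'q': array([-2.2373e+01,  3.4517e+01,  7.7650e+01, -7.0000e-03,  6.7628e+01,
       -5.5161e+01]), 'ft_force': array([ 2.453, -0.279,  7.504]), 'wrist_torque': array([-0.112, -0.354,  0.061]), 'position': array([ 0.591, -0.116,  0.106])}
yaw 122.79019470620217
```

Request:
move_arm(plan="0.0006 -0.0008 0 0 0 0 0.03;0.0006 -0.0007 0 0 0 0 0.03;0.0002 -0.0002 0 0 0 0 0.03;0 0 0 0 0 0 0.03;0 0 0 0 0 0 0.03")

```text
time_s: 21.55
position: [0.5911, -0.1164, 0.1062]
tool_rot: [[-0.541, 0.841, 0.008], [0.841, 0.541, -0.002], [-0.006, 0.006, -1.0]]
ft_force: [11.7, -1.2, 1.1]
grip_width: 0.0426
gripper_force: 40.5
```

```bash
python3 s.py
```

```text
{'q': array([-2.2410e+01,  3.4379e+01,  7.7910e+01,  6.4000e-02,  6.7230e+01,
       -5.5218e+01]), 'ft_force': array([11.67 , -1.178,  1.057]), 'wrist_torque': array([-0.089, -1.823,  0.088]), 'position': array([ 0.591, -0.116,  0.106])}
yaw 122.78266950348457
```

The drawer is at its stop (11.7 N) and the yaw still reads 122.8°, so I'm handing in.

```bash
python3 -c "
from rig import env
print(env.close_job())"
```

```text
the job is handed in; nothing more can be done
None
```

I pulled the drawer open to its stop, screwed the cap down until it bottomed out, and backed it off about 90°. I handed the job in at about 21.6 s, still gripping the cap; the result of the judging was not shown. I took no final check of the other bench objects, but the arm's path stayed clear of them.

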